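Set out the stacked bead boxes on their pads

TASK

Take the two stacks of wooden bead boxes apart and stand each of the four boxes on the cork pad of its own shape and size (big round, small round, square, oblong), centred on the pad, with the square and the oblong box turned to line up with theirs. Keep the boxes upright and set them down rather than drop them, and leave the thimble and the magnifier where they are.

Things in the scene. Friction and masses are not known exactly. Their poses are not given: they have to be found in the camera images.
- big_round_center (a point): the big round bead box: brown wooden cylinder with a pale lid inlay, diameter 60 mm, height 40 mm, 140 g. At the start it is the lower box of one of the two stacks, standing on the table with a smaller box on it. This point is its centre, half-way up; z axis up. The top is flat and it is plain solid to the touch; lid and seam do not open; its weight may vary by a third.
- square_center (a point): the square bead box: brown wood with a pale lid inlay, 56 x 56 mm, height 40 mm, 140 g, sides along its x and y axes. At the start it is the lower box of the other stack, standing on the table with a smaller box on it. This point is its centre, half-way up; z axis up. The top is flat and it is plain solid to the touch; lid and seam do not open; its weight may vary by a third.
- small_round_center (a point): the small round bead box: brown wooden cylinder with a pale lid inlay, diameter 38 mm, height 44 mm, 70 g. At the start it stands loose on top of one of the two lower boxes (either one). This point is its centre, half-way up; z axis up. The top is flat and it is plain solid to the touch; lid and seam do not open; its weight may vary by a third.
- oblong_center (a point): the oblong bead box: brown wood with a pale lid inlay, 50 mm long (its x axis) x 30 mm wide (its y axis), height 44 mm, 80 g. At the start it stands loose on top of the other lower box. This point is its centre, half-way up; z axis up. The top is flat and it is plain solid to the touch; lid and seam do not open; its weight may vary by a third.
- pad_big_round_top (a point): big round cork pad, diameter 84 mm, with a thin dark wooden edge, flat, 5 mm thick, fixed to the table. This point is the centre of its top face, 5 mm above the table; z axis up.
- pad_square_top (a point): square cork pad, 80 x 80 mm, sides along its x and y axes, with a thin dark wooden edge, flat, 5 mm thick, fixed to the table. This point is the centre of its top face, 5 mm above the table; z axis up.
- pad_small_round_top (a point): small round cork pad, diameter 62 mm, with a thin dark wooden edge, flat, 5 mm thick, fixed to the table. This point is the centre of its top face, 5 mm above the table; z axis up.
- pad_oblong_top (a point): oblong cork pad, 74 mm along its x axis, 54 mm along its y axis, with a thin dark wooden edge, flat, 5 mm thick, fixed to the table. This point is the centre of its top face, 5 mm above the table; z axis up.
- thimble_center (a point): red plastic thimble, diameter 21 mm, height 22 mm, standing loose on the table amid the work, to be left alone. This point is its centre, half-way up.
- magnifier: magnifying glass lying flat on the table at the left (+y) side: brass-rimmed lens 80 mm across and 10 mm high, wooden handle along its -x axis reaching 140 mm from the lens centre. To be left alone. Origin: under the lens centre, on the table.

How it is judged:
By the outcome, as a careful person would: the job done as asked, in the order asked, and still so for the second after the job is handed in, with the robot touching nothing.
It also fails if it takes over 115 s, if anything falls off the work surface, if the arm or the gripper's body presses on something with over 40 N, if the wrist force passes 120 N, or if a joint passes its speed limit or range.

ROBOT

A 6-joint arm with a two-finger parallel gripper is mounted at the origin on the work surface. World frame = base frame: x ahead of the robot, y to its left, z up, the work surface at z = 0. Lengths are in m, angles in degrees, forces in N, time in s.
With the tool pointing down it reaches from about 0.25 to 0.725 m from the base axis. Payload 9.7 kg.
Tool frame: the origin (TCP) lies at the very end of the fingers, on their centre line; the grasp point (between the pads) lies grasp_offset behind it (grasp_offset is the distance from the TCP to the grasp point, in m); z points along the fingers, y is the line along which they close (so a half turn about z gives the same grasp; the last joint's range is limited). The gripper opens to 85 mm and grips with 20 to 120 N. Pads are 22 mm wide; open, the fingers measure 114 mm over their backs; the gripper's body (76 mm by 85 mm) begins 54 mm behind the grasp point. The pads swing forward as they close: fully open they stand 13 mm farther back than shut.
Start: joints at [-76.089, 4.979, 10.078, 95.1, 0, 90], TCP at [0.132, -0.534, 0.231] pointing down, gripper open.
Joint ranges: [-179.16, 179.16], [-48.56, 103.87], [-65.8, 70.77], [-126.05, 130.52], [-82.76, 87.17], [-180, 180]. Speed limits (degrees/s): [127.2, 127.2, 147.25, 180, 180, 180].

INTERFACE

Orientations are given as [roll, pitch, yaw] about the fixed x, y, z axes, in that order (R = Rz(yaw) Ry(pitch) Rx(roll)).
In Python, from workcell import get_obs, camera, calibration, job_done, recognise, cut_out, mark_of, grasp_offset gives the robot as it stands.
- The arm moves only by the tool servo_tool, never from a script. Its argument "moves" is a list of rows, each a list of 3 entries, a list of its own where there are three numbers: the turn, a rotation vector about the tool's x, y, z in degrees, then the shift along the tool's x, y, z in m, then the opening in per cent of the stroke, from 0 (shut) to 100 (fully open). In form: [[[ax, ay, az], [x, y, z], claw], ...]. A call has 1 to 12 rows; each row shifts and turns the commanded pose from where the row before left it, along the tool's axes as they then stand; what a row does not reach is not made up. A row lasts 1/10 s, in which the tool goes at most 50 mm and 8.59 degrees, less where a joint would pass 70% of its speed; a pose out of reach is approached as far as the arm can. A call is refused whole if a number of a shift passes 0.05 or a number of a turn 8.59, either way. A call with a gripper value outside its range is refused whole. The fingers move at their own pace and stop on an object; "force" is the grip in N (left out, the last holds). Time passes only in rows, so rows that do not move let the fingers close. It gives the time, the measured TCP pose, the force, the opening and the grip force at its end, in the units of the state.
- get_obs(): the state, without advancing time (a new reading comes with each control period).
- camera(name): name is "side" or "top"; returns (picture, depth): 400x640x3 uint8, red, green, blue; 400x640 float32, m along the optical axis (not along the pixel's ray), 0 where there is no reading.
- calibration(name): a dict with "camera_matrix" (3x3 intrinsics, pixels), "dist" ([k1, k2, p1, p2, k3] as OpenCV has them; the pictures are not rectified), "R" (3x3) and "t" (3): a world point X has camera coordinates R X + t. Camera axes: x right, y down, z forward; pixel columns grow to the right and rows downward; lengths in m; the calibration is good to about 2 mm. A picture is of the moment at which its call begins. calibration takes no time and is no camera call.
- job_done(): hands the job in; it is judged then, once.
Trained networks look in the newest picture that a camera, given by its name, has taken for a name from the list of things; names that differ only in an ending like _2 or _b are one class to them, and where a whole thing is asked for, a point or a joint stands for the part that bears it (a point fixed in the world has none). Each returns a list of dicts, best first, with "score" (0 to 1); they miss things now and then, are a little off and sometimes report something else, mostly with a low value. They report only what shows in the picture. A call takes as long as a camera call.
- recognise(name, camera): "xyz" ([x, y, z] in m, in the coordinates of the camera as it stood for that picture, good to about 4 mm: the middle of the surface that is visible of it).
- cut_out(name, camera): "mask" (400x640 bool, what is visible of it).
- mark_of(name, camera): "xyz" ([x, y, z] in m, in the coordinates of the camera as it stood for that picture, good to about 4 mm: a listed point, or the origin of a listed thing).
The state is a dict: "time": time; "q": joint angles; "qd": joint speeds; "joint_efforts": joint torques, N m; "ee_pos": TCP position; "tcp_rot": TCP orientation; "wrist_force": force on the tool from outside, world axes, zero at the start; "torque": the same for the moment, N m; "opening": finger opening in m; "grasp_force": force on a finger pad.
Only numpy, scipy, OpenCV 4.12 (cv2) and the standard library are available. Lean on these libraries where they do the work, as an engineer would, in place of code of your own. Each camera call takes 0.05 s, during which the arm holds its last target. There are 200 camera calls.

## Working session

There is one attempt and no reset: what is moved stays moved. The work goes in short steps, Python scripts to look and compute and a tool call to move; the robot and the scene stay as the last step left them, time stands still between calls to the robot, and variables do not carry over. Pictures are saved under pics/ and viewed, at most 14 in all, crops included, and the job is handed in when it is done.

Besides the shell and the picture viewer there is one more tool, called after "Request:" as name(argument=value, ...) on one line, values as JSON. servo_tool: Moves the arm, as the interface text tells. Its arguments: {"type":"object","properties":{"moves":{"type":"array"},"force":{"type":"number"}},"required":["moves"]}

```bash
ls; mkdir -p pics; python3 - <<'E'
from workcell import *
import cv2
print(get_obs(), grasp_offset)
for c in ("top","side"):
    p,d=camera(c); cv2.imwrite(f"pics/{c}0.png",p[:,:,::-1]); print(c,calibration(c))
E
```

```text
pics
{'time': 0.0, 'q': array([-7.60897213e+01,  5.01110016e+00,  1.00322023e+01,  9.50982274e+01,
       -3.34919641e-03,  9.00003842e+01]), 'qd': array([ 0.01874821,  0.11253993, -0.02876275,  0.03060135,  0.00233158,
       -0.06316253]), 'joint_efforts': array([ 8.30710778e-04, -5.20391464e+01,  4.64801073e+01,  1.63178961e-02,
       -1.18132832e-05,  2.79661538e-05]), 'ee_pos': array([ 0.13214899, -0.53364808,  0.23056289]), 'tcp_rot': array([-1.79922875e+02,  3.34971049e-03,  1.39098990e+01]), 'wrist_force': array([-0.01328018,  0.68286954, -0.26891324]), 'torque': array([ 0.00381399, -0.0013197 , -0.01636072]), 'grasp_force': 0.0, 'opening': 0.0852184193618381} 0.0187
top {'camera_matrix': array([[393.50789773,   0.        , 320.69142887],
       [  0.        , 393.50789773, 202.11792322],
       [  0.        ,   0.        ,   1.        ]]), 'dist': array([-0.0965122,  0.       ,  0.       ,  0.       ,  0.       ]), 'R': array([[-0.01398164, -0.99953613,  0.02705623],
       [-0.98934011,  0.0099063 , -0.14528595],
       [ 0.14495053, -0.02879915, -0.98901969]]), 't': array([0.09378532, 0.53850569, 0.93121059])}
side {'camera_matrix': array([[369.87730662,   0.        , 319.52463862],
       [  0.        , 369.87730662, 197.01408315],
       [  0.        ,   0.        ,   1.        ]]), 'dist': array([-0.01458593,  0.        ,  0.        ,  0.        ,  0.        ]), 'R': array([[ 0.98929624, -0.14524159, -0.01406516],
       [-0.11418964, -0.71055199, -0.69431736],
       [ 0.09084973,  0.68849165, -0.71953149]]), 't': array([-0.52664705,  0.18423117,  0.80276117])}
```

View pics/top0.png

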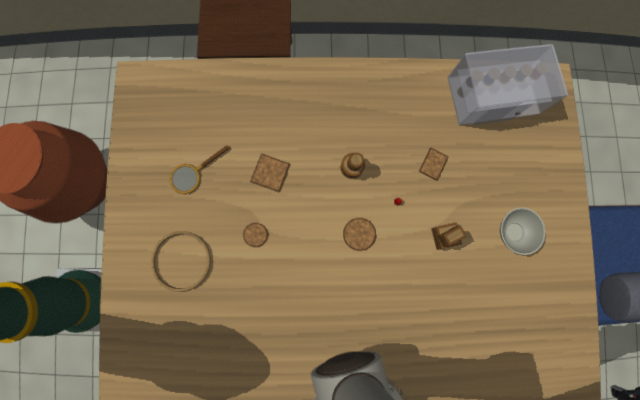

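View pics/side0.png

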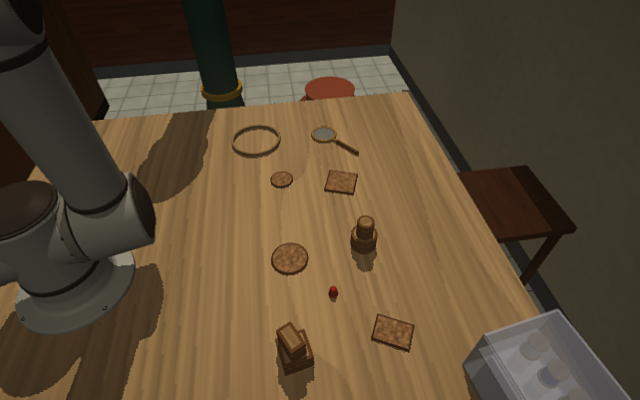

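The top view shows the small round on the big round at about (353,163) and the oblong on the square at (449,236). The pads are square (270,172), small round (255,235), big round (359,233) and oblong (434,164), with the thimble at (398,201). Next I'll measure with masks and rays at the known heights.

```bash
cat > h.py <<'E'
from workcell import *
import numpy as np, cv2
H={'big_round':.04,'square':.04,'small_round':.044,'oblong':.044}
def pts(cam,px,z):
    "pixels -> world at height z"
    c=calibration(cam);R,t=np.array(c['R']),np.array(c['t'])
    n=cv2.undistortPoints(np.float64(px).reshape(-1,1,2),c['camera_matrix'],c['dist']).reshape(-1,2)
    r=np.c_[n,np.ones(len(n))]@R; o=-R.T@t
    return o+r*((z-o[2])/r[:,2])[:,None]
def cloud(cam,mask,d):
    c=calibration(cam);R,t=np.array(c['R']),np.array(c['t'])
    v,u=np.nonzero(mask&(d>0))
    n=cv2.undistortPoints(np.float64(np.c_[u,v]).reshape(-1,1,2),c['camera_matrix'],c['dist']).reshape(-1,2)
    P=np.c_[n,np.ones(len(n))]*d[v,u][:,None]
    return (P-t)@R,np.c_[u,v]
def fit(P):
    "mm: centroid, rect centre/size/angle"
    r=cv2.minAreaRect(np.float32(P[:,:2]*1000))
    return np.round(P[:,:2].mean(0)*1000,1),[np.round(x,1).tolist() for x in r]
def look(name,cam,d,z,tol=.006):
    L=cut_out(name,cam)
    if not L: print(name,cam,'none');return
    m=L[0]['mask'];W,uv=cloud(cam,m,d)
    s=np.abs(W[:,2]-z)<tol
    print(name,cam,'%.2f'%L[0]['score'],'n',len(W),s.sum(),'z50/95',np.round(np.percentile(W[:,2],[50,95])*1000,1),end=' ')
    if s.sum()>10:
        P=pts(cam,uv[s],z);print(*fit(P),'medz',round(np.median(W[s,2])*1000,1))
    else: print()
E
python3 - <<'E'
from h import *
T={'small_round_center':.084,'big_round_center':.04,'oblong_center':.084,'square_center':.04,'pad_big_round_top':.005,'pad_square_top':.005,'pad_small_round_top':.005,'pad_oblong_top':.005,'thimble_center':.022}
for c in('top','side'):
    p,d=camera(c)
    for n,z in T.items():
        look(n,c,d,z)
        m=mark_of(n,c)
        if m:
            k=calibration(c);print('    mark',[(round(x['score'],2),np.round(np.array(k['R']).T@(np.array(x['xyz'])-k['t'])*1000).tolist()) for x in m[:2]])
p=cv2.imread('pics/top0.png')[130:270,230:480]
cv2.imwrite('pics/crop0.png',cv2.resize(p,None,fx=3.2,fy=3.2,interpolation=cv2.INTER_CUBIC))
E
```

```text
small_round_center top 0.83 n 234 176 z50/95 [83.1 86.1] [632.7   3.6] [[632.7, 3.9], [34.0, 35.0], 44.6] medz 83.7
    mark [(0.63, [637.0, 5.0, 19.0]), (0.57, [637.0, 6.0, 65.0])]
big_round_center top 0.75 n 179 147 z50/95 [39.2 42.4] [623.3  14.2] [[626.4, 11.4], [55.6, 41.3], 49.8] medz 39.6
    mark [(0.79, [634.0, 5.0, 22.0])]
oblong_center top 0.60 n 350 266 z50/95 [83.2 86.4] [ 450.7 -225.9] [[450.6, -226.0], [30.8, 50.5], 27.5] medz 83.9
    mark [(0.71, [452.0, -228.0, 64.0])]
square_center top 0.55 n 289 201 z50/95 [39.  42.2] [ 460.8 -220.5] [[453.8, -227.4], [56.4, 58.1], 11.3] medz 39.9
    mark [(0.79, [455.0, -229.0, 16.0])]
pad_big_round_top top 0.84 n 845 836 z50/95 [4.9 7.8] [462.4  -9.5] [[462.2, -10.8], [78.8, 81.1], 88.8] medz 4.9
    mark [(0.85, [465.0, -12.0, 3.0])]
pad_square_top top 0.89 n 976 964 z50/95 [4.8 7.9] [622.8 217.5] [[622.8, 217.4], [82.7, 81.0], 70.0] medz 4.9
pad_small_round_top top 0.69 n 417 417 z50/95 [4.9 7.9] [464.  251.7] [[463.9, 251.5], [58.0, 52.9], 0.2] medz 4.9
    mark [(0.81, [461.0, 254.0, 2.0]), (0.63, [624.0, 216.0, 9.0])]
pad_
[... 1065 characters left out ...]
.0] medz 5.2
    mark [(0.94, [462.0, -12.0, 5.0]), (0.31, [468.0, 252.0, 5.0])]
pad_square_top side 0.87 n 622 616 z50/95 [3.4 5.6] [621.9 210.8] [[621.9, 212.0], [83.2, 79.6], 69.8] medz 3.4
    mark [(0.94, [620.0, 218.0, 6.0])]
pad_small_round_top side 0.64 n 302 292 z50/95 [3.2 5.5] [462.6 247.4] [[462.1, 248.2], [59.8, 61.1], 80.8] medz 3.4
    mark [(0.87, [468.0, 253.0, 5.0])]
pad_oblong_top side 0.82 n 1069 1068 z50/95 [4.6 6.6] [ 643.5 -214.1] [[643.5, -213.1], [55.7, 74.3], 61.9] medz 4.6
    mark [(0.97, [645.0, -213.0, 1.0])]
thimble_center side 0.63 n 89 41 z50/95 [13.6 22.1] [ 543.8 -114.5] [[543.7, -114.8], [13.8, 12.3], 80.5] medz 20.6
    mark [(0.6, [544.0, -114.0, 11.0])]
```

View pics/crop0.png

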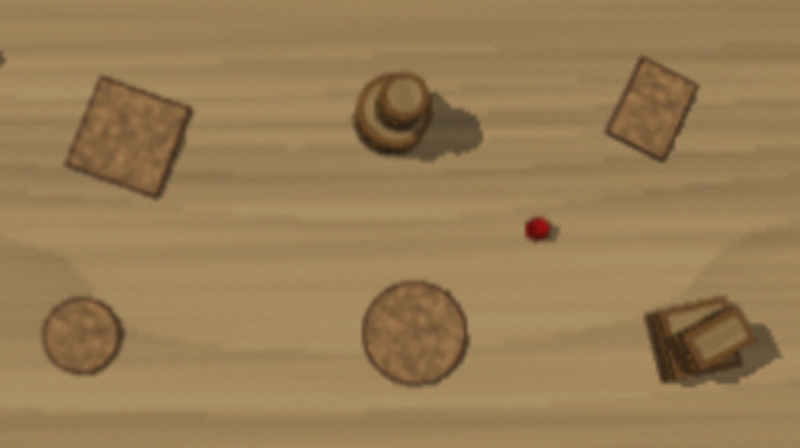

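Request:
servo_tool(moves=[[[0, 0, 0], [0.035, -0.02, 0], 100], [[0, 0, 0], [0.035, -0.02, 0], 100], [[0, 0, 0], [0.035, -0.02, 0], 100], [[0, 0, 0], [0.035, -0.02, 0], 100], [[0, 0, 0], [0.035, -0.02, 0], 100], [[0, 0, 0], [0.035, -0.02, 0], 100], [[0, 0, 0], [0.035, -0.02, 0], 100], [[0, 0, 0], [0.035, -0.02, 0], 100], [[0, 0, 0], [0.035, -0.02, 0], 100], [[0, 0, 0], [0.035, -0.02, 0], 100], [[0, 0, 8], [0, 0, 0], 100], [[0, 0, 8], [0, 0, 0], 100]])

```text
time: 3.2
ee_pos: [0.4247, -0.2545, 0.2312]
tcp_rot: [-180.0, 0.0, -2.2]
wrist_force: [0.7, -0.0, -0.5]
opening: 0.0856
grasp_force: 0.0
```

```bash
cat > plan.py <<'E'
import sys,numpy as np
from workcell import get_obs
# usage: x y z yaw (mm,deg): total shift in tool axes now (translate first), then turn about tool z
o=get_obs();p=np.array(o['ee_pos'])*1000;y=np.radians(o['tcp_rot'][2])
print('t',round(o['time'],2),'pos',p.round(1),'rot',np.round(o['tcp_rot'],2),'open %.1f'%(o['opening']*1000),'F',round(o['grasp_force'],1),'q',np.round(o['q']))
if len(sys.argv)>1:
    X=np.array([float(a) for a in sys.argv[1:4]]);d=X-p;c,s=np.cos(y),np.sin(y)
    print('shift tool mm',np.round([c*d[0]+s*d[1],s*d[0]-c*d[1],-d[2]],1),'turn z',round(o['tcp_rot'][2]-float(sys.argv[4]),2))
E
python3 plan.py 450.1 -227.5 150 -63
```

```text
t 3.2 pos [ 424.7 -254.5  231.2] rot [-1.7999e+02  1.0000e-02 -2.2500e+00] open 85.6 F 0.0 q [-31.  -3.   2.  95.  -0. 151.]
shift tool mm [ 24.3 -27.9  81.2] turn z 60.75
```

Request:
servo_tool(moves=[[[0, 0, -8.5], [0, 0, 0.005], 100], [[0, 0, -8.5], [0, 0, 0.005], 100], [[0, 0, -8.5], [0, 0, 0.005], 100], [[0, 0, -8.5], [0, 0, 0.005], 100], [[0, 0, -8.5], [0, 0, 0.005], 100], [[0, 0, -8.5], [0, 0, 0.005], 100], [[0, 0, -8.5], [0, 0, 0.005], 100], [[0, 0, -8.5], [0, 0, 0.005], 100], [[0, 0, -8.5], [0, 0, 0.005], 100], [[0, 0, -8.5], [0, 0, 0.005], 100], [[0, 0, -8.5], [0, 0, 0.005], 100], [[0, 0, -8.5], [0, 0, 0.005], 100]])

```text
time: 4.4
ee_pos: [0.4239, -0.2556, 0.1711]
tcp_rot: [180.0, 0.0, 100.3]
wrist_force: [0.3, -0.2, 0.1]
opening: 0.0853
grasp_force: 0.0
```

Request:
servo_tool(moves=[[[0, 0, -8.5], [0, 0, 0], 100], [[0, 0, -8.5], [0, 0, 0], 100], [[0, 0, 0], [0, 0, 0], 100]])

```text
time: 4.7
ee_pos: [0.4239, -0.2556, 0.1713]
tcp_rot: [180.0, -0.0, 117.0]
wrist_force: [-0.2, -0.8, 0.6]
opening: 0.0852
grasp_force: 0.0
```

```bash
python3 plan.py 450.1 -227.5 48 117.2
```

```text
t 4.7 pos [ 423.9 -255.6  171.3] rot [180.    -0.   117.04] open 85.2 F 0.0 q [-31.  -3.  -5.  88.   0.  32.]
shift tool mm [ 13.1  36.1 123.3] turn z -0.16
```

Request:
servo_tool(moves=[[[0, 0, -0.2], [0.0131, 0.0361, 0], 80], [[0, 0, 0], [0, 0, 0.02], 80], [[0, 0, 0], [0, 0, 0.025], 80], [[0, 0, 0], [0, 0, 0.025], 80], [[0, 0, 0], [0, 0, 0.025], 80], [[0, 0, 0], [0, 0, 0.02], 80], [[0, 0, 0], [0, 0, 0.0083], 80], [[0, 0, 0], [0, 0, 0], 80]])

```text
time: 5.5
ee_pos: [0.4496, -0.2273, 0.0471]
tcp_rot: [-179.9, -0.1, 117.0]
wrist_force: [1.0, 0.6, 0.8]
opening: 0.0678
grasp_force: 0.0
```

Request:
servo_tool(moves=[[[0, 0, 0], [0, 0, 0], 60], [[0, 0, 0], [0, 0, 0], 50], [[0, 0, 0], [0, 0, 0], 45], [[0, 0, 0], [0, 0, 0], 40], [[0, 0, 0], [0, 0, 0], 35], [[0, 0, 0], [0, 0, 0], 30], [[0, 0, 0], [0, 0, 0], 25], [[0, 0, 0], [0, 0, 0], 20], [[0, 0, 0], [0, 0, 0], 20]], force=30)

```text
time: 6.4
ee_pos: [0.4504, -0.2277, 0.0485]
tcp_rot: [180.0, 0.0, 117.1]
wrist_force: [-0.6, -0.1, 5.3]
opening: 0.0296
grasp_force: 30.3
```

```bash
python3 plan.py 644.2 -212.1 53 152.2; python3 - <<'E'
from h import *
for c in('top','side'):
    p,d=camera(c)
    look('oblong_center',c,d,.084)
    cv2.imwrite(f'pics/{c}1.png',cv2.resize(p[:,:,::-1][150:270,380:520] if c=='top' else p[:,:,::-1][260:400,220:380],None,fx=3,fy=3))
a,b=cv2.imread('pics/top1.png'),cv2.imread('pics/side1.png')
h=max(len(a),len(b));a=cv2.copyMakeBorder(a,0,h-len(a),0,0,0);b=cv2.copyMakeBorder(b,0,h-len(b),0,0,0)
im=np.hstack([a,b]);cv2.imwrite('pics/g1.png',cv2.resize(im,None,fx=.85,fy=.85))
E
```

```text
t 6.4 pos [ 450.4 -227.7   48.5] rot [1.7997e+02 4.0000e-02 1.1711e+02] open 29.6 F 30.3 q [-27.  -1. -16.  75.  -0.  36.]
shift tool mm [-74.4 179.6  -4.5] turn z -35.09
oblong_center top 0.56 n 193 125 z50/95 [82.6 86.3] [ 444.7 -214.3] [[445.7, -215.1], [30.5, 26.6], 31.3] medz 84.5
oblong_center side 0.87 n 447 286 z50/95 [82.7 85.1] [ 456.1 -239.4] [[454.3, -238.4], [30.7, 31.1], 27.1] medz 83.6
```

View pics/g1.png

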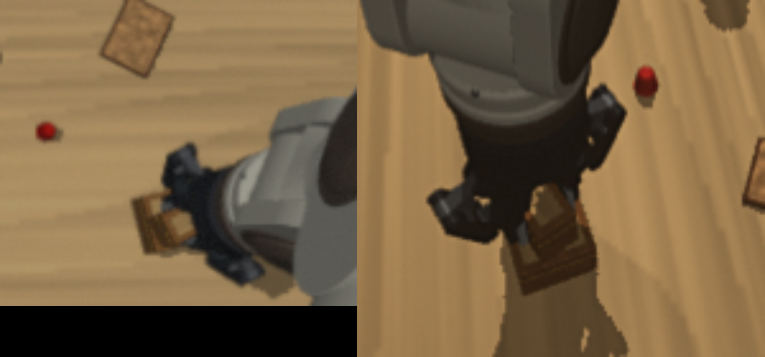

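Gripped: opening 29.6 mm at 30 N, with the oblong between the fingers in both views and the square still under it. Lifting and carrying.

Request:
servo_tool(moves=[[[0, 0, 0], [0, 0, -0.01], 20], [[0, 0, 0], [0, 0, -0.02], 20], [[0, 0, 0], [0, 0, -0.03], 20], [[0, 0, -7], [0, 0, -0.01], 20], [[0, 0, -7], [0, 0, 0], 20], [[0, 0, -7], [0, 0, 0], 20], [[0, 0, -7], [0, 0, 0], 20], [[0, 0, -7], [0, 0, 0], 20], [[0, 0, 0], [0, 0, 0], 20]])

```text
time: 7.5
ee_pos: [0.4501, -0.2275, 0.1182]
tcp_rot: [180.0, -0.0, 152.2]
wrist_force: [0.1, 0.3, -0.7]
opening: 0.0299
grasp_force: 29.6
```

```bash
python3 plan.py 644.2 -212.1 53 152.2
```

```text
t 7.5 pos [ 450.1 -227.5  118.2] rot [ 1.8000e+02 -2.0000e-02  1.5221e+02] open 29.9 F 29.6 q [-27.  -2. -10.  82.   0.   1.]
shift tool mm [-164.6  104.1   65.2] turn z 0.01
```

Request:
servo_tool(moves=[[[0, 0, 0], [-0.02, 0.013, 0], 20], [[0, 0, 0], [-0.03, 0.019, 0], 20], [[0, 0, 0], [-0.03, 0.019, 0], 20], [[0, 0, 0], [-0.03, 0.019, 0], 20], [[0, 0, 0], [-0.03, 0.019, 0], 20], [[0, 0, 0], [-0.0246, 0.0151, 0], 20], [[0, 0, 0], [0, 0, 0.02], 20], [[0, 0, 0], [0, 0, 0.02], 20], [[0, 0, 0], [0, 0, 0], 20], [[0, 0, 0], [0, 0, 0], 20]])

```text
time: 8.5
ee_pos: [0.644, -0.2125, 0.0782]
tcp_rot: [-180.0, -0.0, 152.0]
wrist_force: [-0.8, -0.3, -0.5]
opening: 0.0295
grasp_force: 29.7
```

```bash
python3 plan.py 644.2 -212.1 53 152.2; python3 - <<'E'
from h import *
for c in('top','side'):
    p,d=camera(c)
    look('oblong_center',c,d,.114,.008)
    look('pad_oblong_top',c,d,.005)
E
```

```text
t 8.5 pos [ 644.  -212.5   78.2] rot [-1.7999e+02 -5.0000e-02  1.5199e+02] open 29.5 F 29.7 q [-18.  22.  14.  82.  -0.  10.]
shift tool mm [ 0.   0.4 25.2] turn z -0.21
oblong_center top 0.77 n 215 145 z50/95 [112.1 116.1] [ 632.1 -206.7] [[634.7, -206.2], [31.1, 33.5], 62.6] medz 113.3
pad_oblong_top top 0.75 n 383 377 z50/95 [4.9 8. ] [ 635.3 -202.7] [[641.5, -211.1], [56.3, 72.8], 61.0] medz 5.0
oblong_center side 0.64 n 231 126 z50/95 [110.5 116.2] [ 632.6 -213.9] [[642.3, -214.3], [32.6, 48.7], 61.4] medz 114.2
pad_oblong_top side 0.95 n 945 918 z50/95 [4.5 6.6] [ 641.9 -216.1] [[642.9, -213.8], [54.9, 76.5], 60.2] medz 4.5
```

Request:
servo_tool(moves=[[[0, 0, 0], [0, 0, 0.012], 20], [[0, 0, 0], [0, 0, 0.008], 20], [[0, 0, 0], [0, 0, 0.003], 20], [[0, 0, 0], [0, 0, 0.001], 20], [[0, 0, 0], [0, 0, 0.001], 20], [[0, 0, 0], [0, 0, 0], 20], [[0, 0, 0], [0, 0, 0], 20]])

```text
time: 9.5
ee_pos: [0.6445, -0.2126, 0.0533]
tcp_rot: [180.0, 0.0, 152.1]
wrist_force: [-0.5, -0.0, -0.1]
opening: 0.0295
grasp_force: 29.7
```

Request:
servo_tool(moves=[[[0, 0, 0], [0, 0, 0.0005], 20], [[0, 0, 0], [0, 0, 0], 20], [[0, 0, 0], [0, 0, 0], 20]])

```text
time: 9.8
ee_pos: [0.6444, -0.2126, 0.0526]
tcp_rot: [180.0, 0.0, 152.1]
wrist_force: [-0.3, 0.1, -0.4]
opening: 0.0294
grasp_force: 29.7
```

Request:
servo_tool(moves=[[[0, 0, 0], [0, 0, 0.0005], 20], [[0, 0, 0], [0, 0, 0], 20], [[0, 0, 0], [0, 0, 0], 20]])

```text
time: 10.1
ee_pos: [0.6443, -0.2126, 0.052]
tcp_rot: [-180.0, -0.0, 152.1]
wrist_force: [0.0, 0.1, -1.0]
opening: 0.0298
grasp_force: 29.7
```

Request:
servo_tool(moves=[[[0, 0, 0], [0, 0, 0.001], 20], [[0, 0, 0], [0, 0, 0], 20], [[0, 0, 0], [0, 0, 0], 20]])

```text
time: 10.4
ee_pos: [0.6443, -0.2125, 0.0509]
tcp_rot: [180.0, -0.0, 152.1]
wrist_force: [0.0, 0.3, -0.2]
opening: 0.0295
grasp_force: 29.7
```

```bash
python3 plan.py; python3 - <<'E'
from h import *
for c in('top','side'):
    p,d=camera(c)
    look('oblong_center',c,d,.049,.008)
E
```

```text
t 10.4 pos [ 644.3 -212.5   50.9] rot [ 1.8000e+02 -1.0000e-02  1.5211e+02] open 29.5 F 29.7 q [-18.  23.  11.  79.   0.  10.]
oblong_center top 0.74 n 208 20 z50/95 [85.1 88.9] [ 626. -198.] [[625.9, -198.0], [26.6, 11.0], 39.0] medz 51.8
oblong_center side 0.80 n 231 22 z50/95 [84.5 87.7] [ 626.3 -217.5] [[638.3, -222.5], [6.2, 46.2], 66.1] medz 52.4
```

The oblong sat on a 40 mm box, so contact on the pad comes at TCP z ≈ 13.5 mm. I'll continue down.

Request:
servo_tool(moves=[[[0, 0, 0], [0, 0, 0.012], 20], [[0, 0, 0], [0, 0, 0.012], 20], [[0, 0, 0], [0, 0, 0.008], 20], [[0, 0, 0], [0, 0, 0.003], 20], [[0, 0, 0], [0, 0, 0.001], 20], [[0, 0, 0], [0, 0, 0], 20], [[0, 0, 0], [0, 0, 0], 20]])

```text
time: 11.3
ee_pos: [0.6446, -0.2126, 0.0155]
tcp_rot: [180.0, 0.0, 152.1]
wrist_force: [-1.1, 0.2, -0.5]
opening: 0.0295
grasp_force: 29.8
```

Request:
servo_tool(moves=[[[0, 0, 0], [0, 0, 0.001], 20], [[0, 0, 0], [0, 0, 0], 20], [[0, 0, 0], [0, 0, 0], 20]])

```text
time: 11.6
ee_pos: [0.6444, -0.2126, 0.0141]
tcp_rot: [180.0, 0.0, 152.1]
wrist_force: [-0.8, -0.6, -0.7]
opening: 0.0298
grasp_force: 29.8
```

Request:
servo_tool(moves=[[[0, 0, 0], [0, 0, 0.0005], 20], [[0, 0, 0], [0, 0, 0], 20], [[0, 0, 0], [0, 0, 0], 20]])

```text
time: 11.9
ee_pos: [0.6444, -0.2126, 0.0136]
tcp_rot: [180.0, 0.0, 152.1]
wrist_force: [-0.6, -0.5, -1.1]
opening: 0.0297
grasp_force: 29.9
```

Request:
servo_tool(moves=[[[0, 0, 0], [0, 0, 0.0005], 20], [[0, 0, 0], [0, 0, 0], 20], [[0, 0, 0], [0, 0, 0], 20]])

```text
time: 12.2
ee_pos: [0.6444, -0.2126, 0.0136]
tcp_rot: [180.0, 0.0, 152.1]
wrist_force: [-1.8, 0.9, 5.8]
opening: 0.0298
grasp_force: 30.4
```

Request:
servo_tool(moves=[[[0, 0, 0], [0, 0, 0.0005], 20], [[0, 0, 0], [0, 0, 0], 20], [[0, 0, 0], [0, 0, 0], 20]])

```text
time: 12.5
ee_pos: [0.6444, -0.2126, 0.0136]
tcp_rot: [180.0, 0.0, 152.1]
wrist_force: [-3.5, 1.9, 8.3]
opening: 0.0299
grasp_force: 30.9
```

Contact at 13.6 mm. Release and rise.

Request:
servo_tool(moves=[[[0, 0, 0], [0, 0, -0.0005], 38], [[0, 0, 0], [0, 0, 0], 45], [[0, 0, 0], [0, 0, 0], 60], [[0, 0, 0], [0, 0, 0], 75], [[0, 0, 0], [0, 0, 0], 75], [[0, 0, 0], [0, 0, -0.02], 75], [[0, 0, 0], [0, 0, -0.04], 80], [[0, 0, 0], [0, 0, -0.04], 80], [[0, 0, 0], [0, 0, -0.03], 80], [[0, 0, 0], [0, 0, 0], 80]])

```text
time: 13.5
ee_pos: [0.6461, -0.2131, 0.1486]
tcp_rot: [179.9, 0.4, 152.1]
wrist_force: [-0.6, 0.0, 1.0]
opening: 0.0685
grasp_force: 0.0
```

```bash
python3 plan.py 633 1 140 90
```

```text
t 13.5 pos [ 646.1 -213.1  148.6] rot [179.93   0.44 152.11] open 68.5 F 0.0 q [-18.  22.  21.  89.   0.  10.]
shift tool mm [111.7 183.1   8.6] turn z 62.11
```

Request:
servo_tool(moves=[[[0, 0, 0], [0.0223, 0.0366, 0], 80], [[0, 0, 0], [0.0223, 0.0366, 0], 80], [[0, 0, 0], [0.0223, 0.0366, 0], 80], [[0, 0, 0], [0.0223, 0.0366, 0], 80], [[0, 0, 0.2], [0.0223, 0.0366, 0], 80], [[0, 0, 7.7], [0, 0, 0], 80], [[0, 0, 7.7], [0, 0, 0], 80], [[0, 0, 7.7], [0, 0, 0], 80], [[0, 0, 7.7], [0, 0, 0], 80], [[0, 0, 7.7], [0, 0, 0], 80], [[0, 0, 7.7], [0, 0, 0], 80], [[0, 0, 7.7], [0, 0, 0], 80]])

```text
time: 14.7
ee_pos: [0.6311, 0.0014, 0.142]
tcp_rot: [-179.9, -0.0, 97.7]
wrist_force: [-0.6, 0.7, 0.6]
opening: 0.0684
grasp_force: 0.0
```

Request:
servo_tool(moves=[[[0, 0, 7.7], [0, 0, 0], 80], [[0, 0, 0], [0, 0, 0], 80]])

```text
time: 14.9
ee_pos: [0.6311, 0.0013, 0.1421]
tcp_rot: [-179.9, -0.0, 90.2]
wrist_force: [-0.2, 0.4, 0.4]
opening: 0.0683
grasp_force: 0.0
```

```bash
python3 plan.py 633 1 48.5 90;python3 - <<'E'
from h import *
for c in('top','side'):
    p,d=camera(c)
    look('oblong_center',c,d,.049)
    look('pad_oblong_top',c,d,.005)
    look('small_round_center',c,d,.084)
    look('square_center',c,d,.04)
    look('thimble_center',c,d,.022)
    cv2.imwrite(f'pics/{c}2.png',p[:,:,::-1])
E
```

```text
t 14.9 pos [631.1   1.3 142.1] rot [-179.95   -0.     90.2 ] open 68.3 F 0.0 q [ 0. 15. 12. 87.  0. 90.]
shift tool mm [-0.4  1.9 93.6] turn z 0.2
oblong_center top none
pad_oblong_top top none
small_round_center top 0.71 n 146 101 z50/95 [83.  87.1] [633.3  11.3] [[634.1, 12.3], [19.2, 34.6], 88.3] medz 83.9
square_center top none
thimble_center top none
oblong_center side 0.64 n 667 434 z50/95 [47.6 50.1] [ 642.6 -213.7] [[642.6, -213.7], [32.6, 49.2], 61.8] medz 48.6
pad_oblong_top side 0.84 n 565 542 z50/95 [4.5 6.8] [ 638.7 -222.2] [[643.5, -214.7], [55.8, 76.3], 61.5] medz 4.6
small_round_center side 0.63 n 364 187 z50/95 [79.1 84. ] [633.   -2.3] [[632.6, -1.6], [36.6, 35.1], 80.9] medz 82.4
square_center side 0.59 n 1270 1021 z50/95 [39.2 41.4] [ 452.7 -231.3] [[452.7, -230.6], [56.0, 58.2], 11.4] medz 39.6
thimble_center side 0.58 n 690 82 z50/95 [47.5 50.1] [ 637.1 -225.3] [[637.8, -225.3], [6.9, 49.1], 61.5] medz 21.7
```

View pics/side2.png

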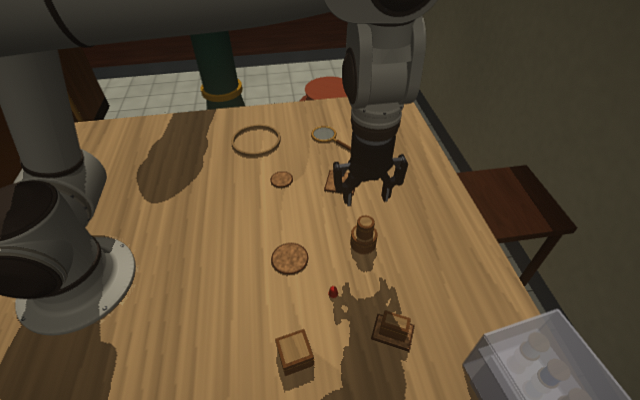

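The side view shows the oblong standing on its pad at (393,328), aligned and about 1 mm off centre. The square is alone at (295,350), and the gripper is above the small round. Descending.

Request:
servo_tool(moves=[[[0, 0, 0.2], [-0.0004, 0.0019, 0.01], 80], [[0, 0, 0], [0, 0, 0.025], 80], [[0, 0, 0], [0, 0, 0.025], 80], [[0, 0, 0], [0, 0, 0.02], 80], [[0, 0, 0], [0, 0, 0.0136], 80], [[0, 0, 0], [0, 0, 0], 80]])

```text
time: 16.1
ee_pos: [0.6321, 0.0009, 0.0468]
tcp_rot: [-179.8, 0.0, 90.1]
wrist_force: [-0.4, 0.6, 0.3]
opening: 0.0685
grasp_force: 0.0
```

Request:
servo_tool(moves=[[[0, 0, 0], [0, 0, 0], 65], [[0, 0, 0], [0, 0, 0], 60], [[0, 0, 0], [0, 0, 0], 55], [[0, 0, 0], [0, 0, 0], 50], [[0, 0, 0], [0, 0, 0], 45], [[0, 0, 0], [0, 0, 0], 40], [[0, 0, 0], [0, 0, 0], 35], [[0, 0, 0], [0, 0, 0], 30], [[0, 0, 0], [0, 0, 0], 30]], force=30)

```text
time: 17.0
ee_pos: [0.6338, 0.001, 0.0501]
tcp_rot: [179.9, -0.0, 90.1]
wrist_force: [1.8, -0.2, 5.7]
opening: 0.037
grasp_force: 30.1
```

```bash
python3 plan.py 463 250 48.5 90
```

```text
t 17.0 pos [633.8   1.   50.1] rot [179.92  -0.    90.11] open 37.0 F 30.1 q [ 0. 17.  3. 77.  0. 90.]
shift tool mm [ 249.4 -170.3    1.6] turn z 0.11
```

Request:
servo_tool(moves=[[[0, 0, 0], [0, 0, -0.01], 30], [[0, 0, 0], [0, 0, -0.02], 30], [[0, 0, 0], [0, 0, -0.02], 30], [[0, 0, 0], [0.015, -0.0103, 0], 30], [[0, 0, 0], [0.032, -0.022, 0], 30], [[0, 0, 0], [0.032, -0.022, 0], 30], [[0, 0, 0], [0.036, -0.024, 0], 30], [[0, 0, 0], [0.036, -0.024, 0], 30], [[0, 0, 0], [0.036, -0.024, 0], 30], [[0, 0, 0], [0.036, -0.024, 0], 30], [[0, 0, 0], [0.026, -0.02, 0], 30], [[0, 0, 0], [0, 0, 0], 30]])

```text
time: 18.2
ee_pos: [0.4592, 0.2523, 0.0987]
tcp_rot: [-179.9, 0.0, 90.4]
wrist_force: [0.7, 0.1, -1.0]
opening: 0.0376
grasp_force: 30.4
```

```bash
python3 plan.py 463 250 15.1 90;python3 - <<'E'
from h import *
for c in('top','side'):
    p,d=camera(c)
    look('small_round_center',c,d,.134,.01)
    look('pad_small_round_top',c,d,.005)
E
```

```text
t 18.2 pos [459.2 252.3  98.7] rot [-179.89    0.     90.36] open 37.6 F 30.4 q [ 29.   1.  -9.  80.   0. 118.]
shift tool mm [-2.3  3.8 83.6] turn z 0.36
small_round_center top none
pad_small_round_top top 0.45 n 89 87 z50/95 [4.9 7.2] [467.7 232.9] [[469.1, 233.1], [44.0, 16.5], 6.1] medz 4.9
small_round_center side 0.64 n 319 145 z50/95 [121.  132.5] [460.4 241.1] [[460.0, 241.6], [36.8, 44.2], 12.2] medz 131.2
pad_small_round_top side 0.75 n 285 281 z50/95 [3.5 5.6] [462.7 247.8] [[463.2, 248.0], [59.8, 58.8], 80.8] medz 3.6
```

Request:
servo_tool(moves=[[[0, 0, 0.3], [-0.0023, 0.0038, 0], 30], [[0, 0, 0], [0, 0, 0.02], 30], [[0, 0, 0], [0, 0, 0.025], 30], [[0, 0, 0], [0, 0, 0.015], 30], [[0, 0, 0], [0, 0, 0.012], 30], [[0, 0, 0], [0, 0, 0], 30], [[0, 0, 0], [0, 0, 0], 30]])

```text
time: 19.2
ee_pos: [0.4666, 0.2473, 0.0279]
tcp_rot: [180.0, -0.0, 89.8]
wrist_force: [0.2, 0.5, -0.2]
opening: 0.0373
grasp_force: 30.4
```

```bash
python3 plan.py 463 250 15.1 90;python3 - <<'E'
from h import *
for c in('top','side'):
    p,d=camera(c)
    look('small_round_center',c,d,.0605,.006)
    look('pad_small_round_top',c,d,.005)
E
```

```text
t 19.2 pos [466.6 247.3  27.9] rot [ 1.7999e+02 -1.0000e-02  8.9800e+01] open 37.3 F 30.4 q [ 28.   3. -15.  72.   0. 118.]
shift tool mm [ 2.7 -3.6 12.8] turn z -0.2
small_round_center top none
pad_small_round_top top 0.24 n 677 611 z50/95 [ 6.9 12. ] [622.2 430.7] [[639.8, 399.2], [57.9, 171.0], 26.6] medz 6.6
small_round_center side 0.64 n 261 121 z50/95 [52.5 62.5] [465.5 243. ] [[465.6, 242.0], [43.5, 34.2], 86.6] medz 60.8
pad_small_round_top side none
```

Request:
servo_tool(moves=[[[0, 0, -0.2], [0.0027, -0.0036, 0.005], 30], [[0, 0, 0], [0, 0, 0.005], 30], [[0, 0, 0], [0, 0, 0], 30], [[0, 0, 0], [0, 0, 0], 30], [[0, 0, 0], [0, 0, 0], 30]])

```text
time: 20.0
ee_pos: [0.4627, 0.2501, 0.0174]
tcp_rot: [180.0, 0.0, 90.0]
wrist_force: [0.1, 0.5, -0.9]
opening: 0.0374
grasp_force: 30.4
```

Request:
servo_tool(moves=[[[0, 0, 0], [0, 0, 0.001], 30], [[0, 0, 0], [0, 0, 0.001], 30], [[0, 0, 0], [0, 0, 0], 30], [[0, 0, 0], [0, 0, 0], 30]])

```text
time: 20.4
ee_pos: [0.4627, 0.25, 0.0154]
tcp_rot: [-180.0, 0.0, 90.0]
wrist_force: [1.3, 0.1, -1.0]
opening: 0.037
grasp_force: 30.4
```

Request:
servo_tool(moves=[[[0, 0, 0], [0, 0, 0.0005], 30], [[0, 0, 0], [0, 0, 0], 30], [[0, 0, 0], [0, 0, 0], 30]])

```text
time: 20.7
ee_pos: [0.4628, 0.2501, 0.0151]
tcp_rot: [180.0, -0.0, 90.0]
wrist_force: [-0.4, -0.6, 2.9]
opening: 0.0371
grasp_force: 30.7
```

Request:
servo_tool(moves=[[[0, 0, 0], [0, 0, 0.0005], 30], [[0, 0, 0], [0, 0, 0], 30], [[0, 0, 0], [0, 0, 0], 30]])

```text
time: 21.0
ee_pos: [0.4628, 0.2501, 0.0151]
tcp_rot: [180.0, -0.0, 90.0]
wrist_force: [-2.7, -2.0, 6.7]
opening: 0.037
grasp_force: 31.2
```

Contact at z = 15.1 mm, as predicted. Release and rise.

Request:
servo_tool(moves=[[[0, 0, 0], [0, 0, -0.0005], 46], [[0, 0, 0], [0, 0, 0], 52], [[0, 0, 0], [0, 0, 0], 65], [[0, 0, 0], [0, 0, 0], 80], [[0, 0, 0], [0, 0, 0], 80], [[0, 0, 0], [0, 0, -0.02], 80], [[0, 0, 0], [0, 0, -0.04], 100], [[0, 0, 0], [0, 0, -0.04], 100], [[0, 0, 0], [0, 0, -0.02], 100], [[0, 0, 0], [0, 0, 0], 100], [[0, 0, 0], [0, 0, 0], 100]])

```text
time: 22.1
ee_pos: [0.4628, 0.2501, 0.1347]
tcp_rot: [180.0, -0.0, 90.0]
wrist_force: [-0.4, 0.0, -0.2]
opening: 0.0852
grasp_force: 0.0
```

```bash
python3 plan.py 632 2 110 90;python3 - <<'E'
from h import *
for c in('top','side'):
    p,d=camera(c)
    look('small_round_center',c,d,.049,.006)
    look('pad_small_round_top',c,d,.005)
    for n,z in(('big_round_center',.04),('square_center',.04),('oblong_center',.049),('pad_square_top',.005),('pad_big_round_top',.005)):look(n,c,d,z)
E
```

```text
t 22.1 pos [462.8 250.1 134.7] rot [ 1.7998e+02 -1.0000e-02  9.0010e+01] open 85.2 F 0.0 q [ 28.   1.  -5.  84.   0. 118.]
shift tool mm [-248.1  169.2   24.7] turn z 0.01
small_round_center top 0.50 n 335 235 z50/95 [48. 52.] [ 642.9 -210.6] [[643.3, -210.9], [30.5, 52.5], 60.7] medz 49.0
pad_small_round_top top 0.61 n 84 75 z50/95 [ 4.5 20.1] [469.5 232. ] [[469.5, 231.8], [40.4, 14.3], 13.3] medz 4.2
big_round_center top none
square_center top 0.90 n 619 503 z50/95 [39.6 42.9] [ 454.1 -227.2] [[454.1, -227.8], [56.2, 58.1], 10.9] medz 40.1
oblong_center top 0.84 n 324 238 z50/95 [48.2 52. ] [ 643.  -210.7] [[643.3, -210.9], [30.5, 52.5], 60.7] medz 49.0
pad_square_top top 0.83 n 926 921 z50/95 [4.8 7.9] [622.9 217.6] [[622.3, 217.8], [81.3, 81.0], 67.2] medz 4.9
pad_big_round_top top 0.90 n 872 858 z50/95 [4.7 7.6] [462.3  -9.2] [[462.2, -9.5], [81.5, 81.0], 89.1] medz 4.7
small_round_center side none
pad_small_round_top side 0.64 n 378 373 z50/95 [5.5 9.1] [616.7 420.1] [[624.7, 390.0], [77.3, 171.5], 23.1] medz 5.5
big_round_center side 0.81 n 614 413 z50/95 [38.2 41.2] [6.341e+02 4.000e-01] [[634.5, 1.7], [57.8, 54.1], 78.2] medz 39.2
square_center side 0.61 n 1174 986 z50/95 [39.4 41.5] [ 452.9 -231.1] [[453.1, -230.6], [55.9, 57.8], 12.2] medz 39.7
oblong_center side 0.87 n 689 444 z50/95 [47.6 50.1] [ 643.3 -214.2] [[643.0, -214.1], [32.7, 49.5], 61.8] medz 48.5
pad_square_top side 0.89 n 630 621 z50/95 [3.4 5.5] [621.9 210.2] [[621.9, 212.2], [85.5, 79.8], 69.5] medz 3.5
pad_big_round_top side 0.84 n 893 893 z50/95 [5.1 7.2] [461.6 -12.3] [[461.6, -12.0], [79.3, 81.9], 63.6] medz 5.1
```

Request:
servo_tool(moves=[[[0, 0, 0], [-0.025, 0.017, 0], 100], [[0, 0, 0], [-0.035, 0.024, 0], 100], [[0, 0, 0], [-0.035, 0.024, 0], 100], [[0, 0, 0], [-0.02, 0.014, 0], 100], [[0, 0, 0], [-0.005, 0, 0], 100], [[0, 0, 0], [0, 0, 0], 100]])

```text
time: 23.5
ee_pos: [0.5417, 0.1294, 0.1347]
tcp_rot: [-180.0, -0.0, 89.9]
wrist_force: [1.6, 1.1, 0.5]
opening: 0.085
grasp_force: 0.0
```

```bash
python3 plan.py 633 3 110 90;python3 - <<'E'
from h import *
for c in('top','side'):
    p,d=camera(c)
    for n,z in(('big_round_center',.04),('small_round_center',.049),('pad_small_round_top',.005),('thimble_center',.022)):look(n,c,d,z)
    cv2.imwrite(f'pics/{c}3.png',p[:,:,::-1])
E
```

```text
t 23.5 pos [541.7 129.4 134.7] rot [-179.97   -0.     89.92] open 85.0 F 0.0 q [ 13.   5.  -0.  84.   0. 104.]
shift tool mm [-126.3   91.5   24.7] turn z -0.08
big_round_center top 0.62 n 148 131 z50/95 [ 39.9 608.6] [637.5 -12. ] [[636.6, -13.7], [52.2, 20.1], 10.6] medz 39.9
small_round_center top 0.66 n 224 173 z50/95 [48.4 51.6] [462.2 250.7] [[462.2, 250.3], [33.8, 31.3], 0.3] medz 49.1
pad_small_round_top top 0.79 n 204 203 z50/95 [4.8 7.4] [462.1 247. ] [[463.9, 251.5], [58.0, 52.8], 0.2] medz 4.8
thimble_center top 0.64 n 50 28 z50/95 [17.3 23.1] [ 543.4 -110. ] [[542.8, -110.0], [12.5, 12.9], 43.5] medz 19.5
big_round_center side 0.93 n 634 424 z50/95 [38.2 41.3] [6.339e+02 6.000e-01] [[633.9, 1.1], [56.9, 56.9], 27.7] medz 39.2
small_round_center side 0.70 n 265 121 z50/95 [38.9 48.8] [461.  244.9] [[461.6, 245.5], [39.8, 35.3], 80.7] medz 47.4
pad_small_round_top side 0.61 n 156 146 z50/95 [3.3 8.1] [465.5 237.5] [[465.6, 241.5], [61.8, 48.5], 16.4] medz 3.3
thimble_center side 0.65 n 91 41 z50/95 [13.5 23.3] [ 543.7 -114.6] [[543.7, -114.8], [13.9, 12.3], 80.5] medz 20.3
```

View pics/top3.png

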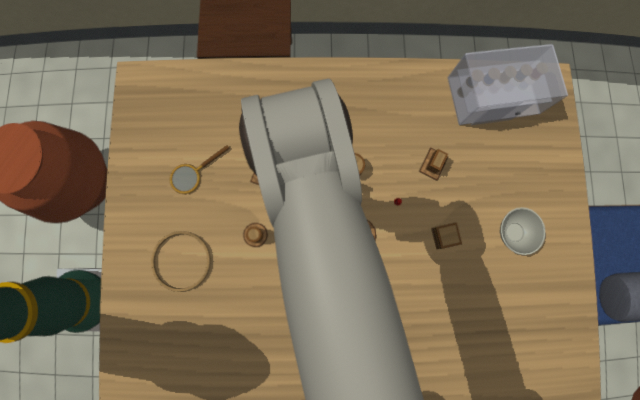

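Small round is on its pad: the top view shows it at (255,235), about 1.5 mm from pad centre. Next the big round.

Request:
servo_tool(moves=[[[0, 0, 0], [-0.02, 0.015, 0], 100], [[0, 0, 0], [-0.035, 0.026, 0], 100], [[0, 0, 0], [-0.035, 0.026, 0.01], 100], [[0, 0, 0], [-0.025, 0.019, 0.01], 100], [[0, 0, 0], [-0.0109, 0.0073, 0.01], 100], [[0, 0, 0], [0, 0, 0], 100], [[0, 0, 0], [0, 0, 0], 100], [[0, 0, 0], [0, 0, 0], 100]])

```text
time: 24.8
ee_pos: [0.6347, 0.0053, 0.1057]
tcp_rot: [180.0, -0.0, 90.1]
wrist_force: [-0.5, 0.1, 0.2]
opening: 0.0853
grasp_force: 0.0
```

```bash
python3 plan.py 635 3.5 5 90;python3 - <<'E'
from h import *
for c in('top','side'):
    p,d=camera(c)
    for n,z in(('big_round_center',.04),('pad_square_top',.005)):look(n,c,d,z)
E
```

```text
t 24.8 pos [634.7   5.3 105.7] rot [ 1.7996e+02 -1.0000e-02  9.0080e+01] open 85.3 F 0.0 q [ 0. 16.  9. 83.  0. 90.]
shift tool mm [ -1.8   0.3 100.7] turn z 0.08
big_round_center top 0.52 n 250 208 z50/95 [39.6 42.9] [632.5  19.1] [[631.3, 20.3], [30.0, 53.9], 89.7] medz 40.0
pad_square_top top 0.79 n 940 938 z50/95 [4.9 7.8] [621.8 217.3] [[622.3, 216.9], [81.3, 80.5], 70.0] medz 4.9
big_round_center side 0.73 n 623 418 z50/95 [38.3 41.3] [ 6.342e+02 -1.000e-01] [[635.1, 0.1], [54.1, 57.0], 81.0] medz 39.2
pad_square_top side 0.65 n 178 159 z50/95 [  3.4 188.2] [596.5 222.8] [[598.2, 225.9], [89.5, 45.4], 45.3] medz 3.3
```

Request:
servo_tool(moves=[[[0, 0, 0], [-0.0016, 0.0003, 0.01], 100], [[0, 0, 0], [0, 0, 0.025], 100], [[0, 0, 0], [0, 0, 0.025], 100], [[0, 0, 0], [0, 0, 0.02], 100], [[0, 0, 0], [0, 0, 0.015], 100], [[0, 0, 0], [0, 0, 0.005], 100], [[0, 0, 0], [0, 0, 0], 100], [[0, 0, 0], [0, 0, 0], 100]])

```text
time: 25.9
ee_pos: [0.6359, 0.0026, 0.0058]
tcp_rot: [179.9, 0.0, 90.0]
wrist_force: [-0.0, 0.3, 0.6]
opening: 0.0855
grasp_force: 0.0
```

Request:
servo_tool(moves=[[[0, 0, 0], [0, 0, 0], 85], [[0, 0, 0], [0, 0, 0], 80], [[0, 0, 0], [0, 0, 0], 75], [[0, 0, 0], [0, 0, 0], 70], [[0, 0, 0], [0, 0, 0], 65], [[0, 0, 0], [0, 0, 0], 60], [[0, 0, 0], [0, 0, 0], 55], [[0, 0, 0], [0, 0, 0], 55]], force=35)

```text
time: 26.7
ee_pos: [0.6358, 0.0026, 0.0056]
tcp_rot: [179.9, -0.0, 90.0]
wrist_force: [0.2, -0.9, 5.7]
opening: 0.059
grasp_force: 38.1
```

Request:
servo_tool(moves=[[[0, 0, 0], [0, 0, -0.01], 55], [[0, 0, 0], [0, 0, -0.02], 55], [[0, 0, 0], [0, 0, -0.02], 55], [[0, 0, 0], [0, 0, 0], 55], [[0, 0, 0], [0, 0, 0], 55]])

```text
time: 27.2
ee_pos: [0.6354, 0.0026, 0.0547]
tcp_rot: [180.0, -0.0, 90.0]
wrist_force: [-0.2, 0.3, -1.6]
opening: 0.0592
grasp_force: 38.1
```

```bash
python3 plan.py 463 -10.3 11 90;python3 - <<'E'
from h import *
for c in('top','side'):
    p,d=camera(c)
    for n,z in(('big_round_center',.09),('pad_big_round_top',.005)):look(n,c,d,z)
    cv2.imwrite(f'pics/{c}4.png',p[:,:,::-1])
E
```

```text
t 27.2 pos [635.4   2.6  54.7] rot [179.99  -0.    90.01] open 59.2 F 38.1 q [ 0. 17.  4. 77.  0. 90.]
shift tool mm [ -12.9 -172.4   43.7] turn z 0.01
big_round_center top 0.45 n 116 81 z50/95 [87.6 90.8] [625.1  26.1] [[624.7, 26.1], [36.7, 15.1], 24.7] medz 88.2
pad_big_round_top top 0.74 n 245 245 z50/95 [4.9 7.7] [460.5  14.9] [[461.3, 16.0], [25.4, 68.2], 88.8] medz 4.9
big_round_center side 0.82 n 605 369 z50/95 [85.4 87.9] [634.7  -4.4] [[636.3, -5.0], [59.1, 45.9], 41.7] medz 86.4
pad_big_round_top side 0.75 n 861 861 z50/95 [5.2 7.3] [460.3 -12.7] [[459.7, -12.7], [77.7, 81.8], 50.2] medz 5.2
```

Request:
servo_tool(moves=[[[0, 0, 0], [-0.002, -0.015, 0], 55], [[0, 0, 0], [-0.002, -0.03, 0], 55], [[0, 0, 0], [-0.003, -0.035, 0], 55], [[0, 0, 0], [-0.003, -0.035, 0], 55], [[0, 0, 0], [-0.002, -0.03, 0], 55], [[0, 0, 0], [-0.0018, -0.02, 0], 55], [[0, 0, 0], [0, -0.0074, 0], 55], [[0, 0, 0], [0, 0, 0.015], 55], [[0, 0, 0], [0, 0, 0.015], 55], [[0, 0, 0], [0, 0, 0], 55], [[0, 0, 0], [0, 0, 0], 55], [[0, 0, 0], [0, 0, 0], 55]])

```text
time: 28.7
ee_pos: [0.4636, -0.0112, 0.0256]
tcp_rot: [180.0, 0.0, 90.0]
wrist_force: [-0.8, -0.5, -1.5]
opening: 0.059
grasp_force: 38.5
```

```bash
python3 plan.py 463 -11.2 10.6 90;python3 - <<'E'
from h import *
for c in('top','side'):
    p,d=camera(c)
    for n,z in(('big_round_center',.059),('pad_big_round_top',.005)):look(n,c,d,z)
    cv2.imwrite(f'pics/{c}5.png',p[:,:,::-1])
cv2.imwrite('pics/s5c.png',cv2.resize(cv2.imread('pics/side5.png')[180:320,200:400],None,fx=3.5,fy=3.5))
E
```

```text
t 28.7 pos [463.6 -11.2  25.6] rot [179.95   0.    90.01] open 59.0 F 38.5 q [ -1.  -6. -23.  72.   0.  89.]
shift tool mm [ 0.  -0.6 15. ] turn z 0.01
big_round_center top none
pad_big_round_top top 0.52 n 189 0 z50/95 [48.7 51.8] 
big_round_center side 0.97 n 632 410 z50/95 [58.4 61.5] [461.5 -17. ] [[460.9, -15.7], [51.3, 55.4], 44.0] medz 59.5
pad_big_round_top side 0.76 n 433 424 z50/95 [5.  7.3] [461.5 -30.2] [[461.4, -26.2], [54.2, 82.2], 89.1] medz 5.0
```

View pics/s5c.png

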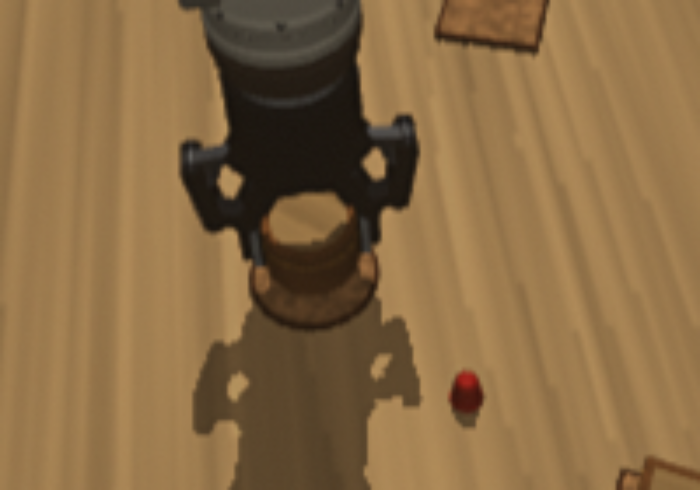

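The crop shows the big round held level over its pad, with the thimble clear. Lowering to contact.

Request:
servo_tool(moves=[[[0, 0, 0], [0, -0.0006, 0.007], 55], [[0, 0, 0], [0, 0, 0.005], 55], [[0, 0, 0], [0, 0, 0.002], 55], [[0, 0, 0], [0, 0, 0.0005], 55], [[0, 0, 0], [0, 0, 0], 55], [[0, 0, 0], [0, 0, 0], 55]])

```text
time: 29.6
ee_pos: [0.4618, -0.0112, 0.0106]
tcp_rot: [-179.9, -0.0, 90.0]
wrist_force: [-5.4, 0.5, 5.3]
opening: 0.0593
grasp_force: 39.1
```

Request:
servo_tool(moves=[[[0, 0, 0], [0, 0, 0.0005], 55], [[0, 0, 0], [0, 0, 0], 55], [[0, 0, 0], [0, 0, 0], 55]])

```text
time: 29.9
ee_pos: [0.4618, -0.0112, 0.0106]
tcp_rot: [-180.0, -0.0, 90.0]
wrist_force: [-7.9, 0.5, 10.0]
opening: 0.059
grasp_force: 39.7
```

Request:
servo_tool(moves=[[[0, 0, 0], [0, 0, 0.0005], 55], [[0, 0, 0], [0, 0, 0], 55], [[0, 0, 0], [0, 0, 0], 55]])

```text
time: 30.2
ee_pos: [0.4619, -0.0112, 0.0105]
tcp_rot: [-180.0, -0.0, 90.0]
wrist_force: [-9.5, 0.2, 16.1]
opening: 0.0592
grasp_force: 40.3
```

Request:
servo_tool(moves=[[[0, 0, 0], [0, 0, -0.001], 55], [[0, 0, 0], [0, 0, 0], 70], [[0, 0, 0], [0, 0, 0], 76], [[0, 0, 0], [0, 0, 0], 85], [[0, 0, 0], [0, 0, 0], 100], [[0, 0, 0], [0, 0, 0], 100], [[0, 0, 0], [0, 0, -0.02], 100], [[0, 0, 0], [0, 0, -0.04], 100], [[0, 0, 0], [0, 0, -0.04], 100], [[0, 0, 0], [0, 0, -0.02], 100], [[0, 0, 0], [0, 0, 0], 100]])

```text
time: 31.3
ee_pos: [0.4639, -0.0113, 0.1336]
tcp_rot: [179.7, 0.0, 90.0]
wrist_force: [-0.1, -0.8, -0.1]
opening: 0.0855
grasp_force: 0.0
```

```bash
python3 plan.py 454.8 -229.4 100 101.5
```

```text
t 31.3 pos [463.9 -11.3 133.6] rot [1.797e+02 1.000e-02 9.001e+01] open 85.5 F 0.0 q [ -1.  -8. -13.  84.  -0.  89.]
shift tool mm [-218.1   -9.2   33.6] turn z -11.49
```

Request:
servo_tool(moves=[[[0, 0, 0], [-0.02, -0.001, 0], 100], [[0, 0, 0], [-0.035, -0.0015, 0], 100], [[0, 0, 0], [-0.04, -0.0015, 0], 100], [[0, 0, 0], [-0.04, -0.0015, 0], 100], [[0, 0, 0], [-0.04, -0.0015, 0.01], 100], [[0, 0, 0], [-0.03, -0.0015, 0.01], 100], [[0, 0, 0], [-0.0131, -0.0007, 0.01], 100], [[0, 0, -5.7], [0, 0, 0], 100], [[0, 0, -5.8], [0, 0, 0], 100], [[0, 0, 0], [0, 0, 0], 100], [[0, 0, 0], [0, 0, 0], 100], [[0, 0, 0], [0, 0, 0], 100]])

```text
time: 32.5
ee_pos: [0.4532, -0.2289, 0.1002]
tcp_rot: [-180.0, -0.0, 101.4]
wrist_force: [-0.1, -0.4, -0.3]
opening: 0.085
grasp_force: 0.0
```

```bash
python3 plan.py 454.8 -229.4 5.5 101.5;python3 - <<'E'
from h import *
for c in('top','side'):
    p,d=camera(c)
    for n,z in(('big_round_center',.045),('pad_big_round_top',.005),('square_center',.04),('small_round_center',.049),('pad_small_round_top',.005)):look(n,c,d,z)
    cv2.imwrite(f'pics/{c}6.png',p[:,:,::-1])
cv2.imwrite('pics/t6c.png',cv2.resize(cv2.imread('pics/top6.png')[130:270,230:480],None,fx=3.2,fy=3.2))
E
```

```text
t 32.5 pos [ 453.2 -228.9  100.2] rot [-1.7999e+02 -1.0000e-02  1.0141e+02] open 85.0 F 0.0 q [-27.  -1. -11.  80.   0.  52.]
shift tool mm [-0.8  1.5 94.7] turn z -0.09
big_round_center top 0.67 n 524 471 z50/95 [44.6 47.3] [461.   -8.3] [[460.7, -8.2], [56.3, 55.9], 89.1] medz 44.9
pad_big_round_top top 0.66 n 272 267 z50/95 [4.9 7.9] [460.6   2.2] [[461.6, -5.0], [80.6, 72.0], 10.9] medz 4.9
square_center top 0.87 n 590 495 z50/95 [39.6 42.8] [ 453.7 -226.1] [[453.6, -227.0], [56.4, 58.6], 10.8] medz 40.1
small_round_center top 0.62 n 179 164 z50/95 [48.7 51. ] [462.1 250.5] [[462.2, 250.3], [33.6, 32.1], 26.2] medz 48.8
pad_small_round_top top 0.51 n 198 198 z50/95 [4.9 7.9] [462.4 248.5] [[463.9, 252.8], [55.7, 54.7], 44.8] medz 4.9
big_round_center side none
pad_big_round_top side none
square_center side 0.95 n 1220 1016 z50/95 [39.3 41.5] [ 452.6 -231.1] [[452.7, -230.5], [56.0, 57.9], 11.5] medz 39.7
small_round_center side none
pad_small_round_top side none
```

View pics/t6c.png

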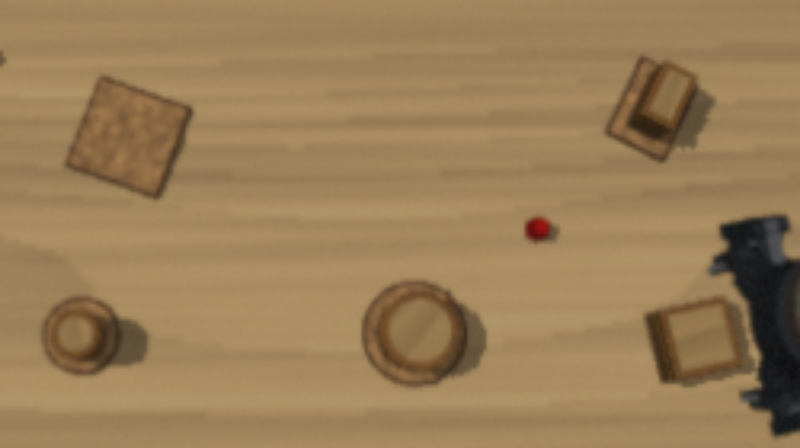

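The top crop shows the oblong, small round and big round all on their pads, the big round about 2 mm off, with the gripper beside the square. Descending on the square.

Request:
servo_tool(moves=[[[0, 0, 0], [-0.0008, 0.0015, 0.01], 100], [[0, 0, 0], [0, 0, 0.025], 100], [[0, 0, 0], [0, 0, 0.025], 100], [[0, 0, 0], [0, 0, 0.02], 100], [[0, 0, 0], [0, 0, 0.012], 100], [[0, 0, 0], [0, 0, 0.0025], 100], [[0, 0, 0], [0, 0, 0], 100], [[0, 0, 0], [0, 0, 0], 100]])

```text
time: 33.9
ee_pos: [0.4554, -0.2301, 0.0069]
tcp_rot: [179.9, 0.1, 101.5]
wrist_force: [-0.5, -0.7, 0.7]
opening: 0.0857
grasp_force: 0.0
```

Request:
servo_tool(moves=[[[0, 0, 0], [0, 0, 0], 85], [[0, 0, 0], [0, 0, 0], 78], [[0, 0, 0], [0, 0, 0], 74], [[0, 0, 0], [0, 0, 0], 70], [[0, 0, 0], [0, 0, 0], 65], [[0, 0, 0], [0, 0, 0], 60], [[0, 0, 0], [0, 0, 0], 55], [[0, 0, 0], [0, 0, 0], 50], [[0, 0, 0], [0, 0, 0], 50]])

```text
time: 34.8
ee_pos: [0.4549, -0.2299, 0.0062]
tcp_rot: [180.0, 0.0, 101.5]
wrist_force: [-1.1, 0.5, 5.5]
opening: 0.0555
grasp_force: 37.9
```

Request:
servo_tool(moves=[[[0, 0, 0], [0, 0, -0.01], 50], [[0, 0, 0], [0, 0, -0.02], 50], [[0, 0, 0], [0, 0, -0.04], 50], [[0, 0, 0], [0, 0, -0.04], 50], [[0, 0, 7.8], [0, 0, 0], 50], [[0, 0, 7.8], [0, 0, 0], 50], [[0, 0, 7.8], [0, 0, 0], 50], [[0, 0, 7.8], [0, 0, 0], 50], [[0, 0, 0], [0, 0, 0], 50], [[0, 0, 0], [0, 0, 0], 50]])

```text
time: 35.8
ee_pos: [0.4548, -0.2298, 0.116]
tcp_rot: [-180.0, -0.0, 70.5]
wrist_force: [-0.4, -0.1, -0.7]
opening: 0.0556
grasp_force: 37.8
```

```bash
python3 plan.py 623.5 216.7 10.5 69.8
```

```text
t 35.8 pos [ 454.8 -229.8  116. ] rot [-1.800e+02 -1.000e-02  7.054e+01] open 55.6 F 37.8 q [-27.  -1.  -9.  82.   0.  83.]
shift tool mm [477.2  10.3 105.5] turn z 0.74
```

Request:
servo_tool(moves=[[[0, 0, 0], [0.02, 0.0005, 0], 50], [[0, 0, 0.4], [0.035, 0.001, 0], 50], [[0, 0, 0.3], [0.04, 0.001, 0], 50], [[0, 0, 0], [0.04, 0.001, 0], 50], [[0, 0, 0], [0.04, 0.001, 0], 50], [[0, 0, 0], [0.04, 0.001, 0], 50], [[0, 0, 0], [0.04, 0.001, 0], 50], [[0, 0, 0], [0.04, 0.001, 0], 50], [[0, 0, 0], [0.04, 0.001, 0], 50], [[0, 0, 0], [0.04, 0.001, 0], 50], [[0, 0, 0], [0.035, 0.0005, 0], 50], [[0, 0, 0], [0.03, 0, 0], 50]])

```text
time: 37.0
ee_pos: [0.617, 0.1814, 0.1156]
tcp_rot: [-180.0, 0.0, 69.9]
wrist_force: [0.2, -0.5, -1.6]
opening: 0.0553
grasp_force: 37.8
```

Request:
servo_tool(moves=[[[0, 0, 0], [0.02, 0, 0], 50], [[0, 0, 0], [0.01, 0, 0], 50], [[0, 0, 0], [0, 0, 0], 50], [[0, 0, 0], [0, 0, 0], 50], [[0, 0, 0], [0, 0, 0], 50]])

```text
time: 37.5
ee_pos: [0.627, 0.2065, 0.1161]
tcp_rot: [180.0, 0.0, 69.6]
wrist_force: [1.2, 0.0, -1.4]
opening: 0.0556
grasp_force: 37.8
```

```bash
python3 plan.py 623.5 216.7 11.2 69.8
```

```text
t 37.5 pos [627.  206.5 116.1] rot [1.7999e+02 1.0000e-02 6.9590e+01] open 55.6 F 37.8 q [ 18.  19.  14.  85.  -0. 129.]
shift tool mm [  8.4  -6.8 104.9] turn z -0.21
```

Request:
servo_tool(moves=[[[0, 0, -0.2], [0.0084, -0.0068, 0], 50], [[0, 0, 0], [0, 0, 0.025], 50], [[0, 0, 0], [0, 0, 0.03], 50], [[0, 0, 0], [0, 0, 0.02], 50], [[0, 0, 0], [0, 0, 0.015], 50], [[0, 0, 0], [0, 0, 0], 50], [[0, 0, 0], [0, 0, 0], 50], [[0, 0, 0], [0, 0, 0], 50]])

```text
time: 38.3
ee_pos: [0.6245, 0.2181, 0.0276]
tcp_rot: [179.9, -0.1, 69.8]
wrist_force: [1.0, -0.1, -1.5]
opening: 0.0555
grasp_force: 37.8
```

```bash
python3 plan.py 623.5 216.7 11.2 69.8;python3 - <<'E'
from h import *
for c in('top','side'):
    p,d=camera(c)
    for n,z in(('square_center',.06),('pad_square_top',.005),('big_round_center',.045),('pad_big_round_top',.005)):look(n,c,d,z)
    cv2.imwrite(f'pics/{c}7.png',p[:,:,::-1])
E
```

```text
t 38.3 pos [624.5 218.1  27.6] rot [ 1.799e+02 -9.000e-02  6.981e+01] open 55.5 F 37.8 q [ 19.  21.   6.  75.   0. 129.]
shift tool mm [-1.7 -0.4 16.4] turn z 0.01
square_center top none
pad_square_top top 0.25 n 741 709 z50/95 [ 6.7 10.9] [612.2 433.1] [[627.6, 427.0], [77.0, 115.7], 62.6] medz 6.6
big_round_center top 0.62 n 495 469 z50/95 [45.  47.7] [460.9  -8.3] [[460.7, -8.2], [56.3, 55.9], 89.1] medz 45.1
pad_big_round_top top 0.83 n 249 247 z50/95 [4.8 7.6] [453.7   1.7] [[458.9, -4.8], [78.7, 70.8], 30.7] medz 4.8
square_center side 0.92 n 520 304 z50/95 [57.3 60.6] [620.2 212.9] [[621.5, 213.2], [61.3, 55.3], 70.3] medz 58.8
pad_square_top side 0.87 n 333 319 z50/95 [3.3 5.6] [619.3 192.7] [[619.6, 206.8], [74.5, 78.6], 69.1] medz 3.4
big_round_center side 0.72 n 714 480 z50/95 [44.  46.6] [461.2 -12.5] [[461.9, -13.2], [59.2, 56.5], 86.4] medz 44.8
pad_big_round_top side 0.92 n 387 383 z50/95 [5.1 7.7] [461.4 -28.4] [[461.3, -21.4], [64.7, 82.1], 88.4] medz 5.1
```

Request:
servo_tool(moves=[[[0, 0, 0], [-0.0015, -0.0004, 0.007], 50], [[0, 0, 0], [0, 0, 0.005], 50], [[0, 0, 0], [0, 0, 0.0025], 50], [[0, 0, 0], [0, 0, 0], 50], [[0, 0, 0], [0, 0, 0], 50], [[0, 0, 0], [0, 0, 0], 50]])

```text
time: 39.4
ee_pos: [0.6226, 0.2165, 0.0112]
tcp_rot: [-180.0, 0.0, 69.8]
wrist_force: [-1.2, -0.7, 1.0]
opening: 0.0555
grasp_force: 38.1
```

Request:
servo_tool(moves=[[[0, 0, 0], [0, 0, 0.001], 50], [[0, 0, 0], [0, 0, 0], 50], [[0, 0, 0], [0, 0, 0], 50]])

```text
time: 39.7
ee_pos: [0.6227, 0.2165, 0.0112]
tcp_rot: [180.0, -0.0, 69.8]
wrist_force: [-4.7, -1.0, 7.7]
opening: 0.0554
grasp_force: 38.8
```

Request:
servo_tool(moves=[[[0, 0, 0], [0, 0, 0.0005], 50], [[0, 0, 0], [0, 0, 0], 50], [[0, 0, 0], [0, 0, 0], 50]])

```text
time: 40.0
ee_pos: [0.6227, 0.2165, 0.0112]
tcp_rot: [180.0, -0.0, 69.8]
wrist_force: [-6.0, -2.7, 10.3]
opening: 0.0552
grasp_force: 39.3
```

Request:
servo_tool(moves=[[[0, 0, 0], [0, 0, -0.001], 50], [[0, 0, 0], [0, 0, 0], 67], [[0, 0, 0], [0, 0, 0], 72], [[0, 0, 0], [0, 0, 0], 82], [[0, 0, 0], [0, 0, 0], 100], [[0, 0, 0], [0, 0, 0], 100], [[0, 0, 0], [0, 0, -0.02], 100], [[0, 0, 0], [0, 0, -0.04], 100], [[0, 0, 0], [0, 0, -0.04], 100], [[0, 0, 0], [0, 0, -0.04], 100], [[0, 0, 0], [0, 0, -0.01], 100], [[0, 0, 0], [0, 0, 0], 100]])

```text
time: 41.2
ee_pos: [0.6237, 0.2168, 0.163]
tcp_rot: [179.8, -0.1, 69.8]
wrist_force: [-0.4, 0.7, 0.6]
opening: 0.0854
grasp_force: 0.0
```

Request:
servo_tool(moves=[[[0, 0, 0], [-0.02, 0, 0], 100], [[0, 0, 0], [-0.035, 0, 0], 100], [[0, 0, 0], [-0.04, 0, 0], 100], [[0, 0, 0], [-0.04, 0, 0], 100], [[0, 0, 0], [-0.04, 0, 0], 100], [[0, 0, 0], [-0.04, 0, 0], 100], [[0, 0, 0], [-0.04, 0, 0], 100], [[0, 0, 0], [-0.04, 0, 0], 100], [[0, 0, 0], [-0.04, 0, 0], 100], [[0, 0, 0], [-0.04, 0, 0], 100], [[0, 0, 0], [-0.04, 0, 0], 100], [[0, 0, 0], [-0.03, 0, 0], 100]])

```text
time: 42.4
ee_pos: [0.4675, -0.2027, 0.1588]
tcp_rot: [-179.8, 0.0, 69.8]
wrist_force: [0.7, -0.0, -0.7]
opening: 0.0853
grasp_force: 0.0
```

Request:
servo_tool(moves=[[[0, 0, 0], [-0.03, 0, -0.02], 100], [[0, 0, 0], [-0.02, 0, 0], 100], [[0, 0, 0], [0, 0, 0], 100], [[0, 0, 0], [0, 0, 0], 100], [[0, 0, 0], [0, 0, 0], 100]])

```text
time: 42.9
ee_pos: [0.4518, -0.2472, 0.1796]
tcp_rot: [-179.9, -0.0, 69.8]
wrist_force: [0.2, -0.7, 0.3]
opening: 0.0856
grasp_force: 0.0
```

```bash
python3 plan.py;python3 - <<'E'
from h import *
for c in('top','side'):
    p,d=camera(c)
    for n,z in(('square_center',.045),('big_round_center',.045),('small_round_center',.049),('oblong_center',.049),('thimble_center',.022)):look(n,c,d,z)
    cv2.imwrite(f'pics/{c}8.png',p[:,:,::-1])
cv2.imwrite('pics/t8c.png',cv2.resize(cv2.imread('pics/top8.png')[130:270,165:480],None,fx=2.5,fy=2.5))
E
```

```text
t 42.9 pos [ 451.8 -247.2  179.6] rot [-1.7989e+02 -3.0000e-02  6.9850e+01] open 85.6 F 0.0 q [-29.  -0.  -1.  89.   0.  81.]
square_center top 0.87 n 603 507 z50/95 [44.4 47.6] [621.4 218.4] [[621.4, 218.7], [56.9, 56.4], 70.6] medz 44.7
big_round_center top 0.96 n 511 469 z50/95 [44.8 47.6] [461.   -8.4] [[460.7, -8.2], [56.3, 55.9], 89.1] medz 45.0
small_round_center top 0.65 n 219 177 z50/95 [48.  51.5] [462.3 251.3] [[462.2, 251.5], [33.8, 33.7], 0.3] medz 48.7
oblong_center top 0.75 n 319 233 z50/95 [48.1 51.2] [ 643.2 -210.6] [[643.4, -210.9], [30.5, 52.3], 60.7] medz 49.1
thimble_center top 0.37 n 65 29 z50/95 [12.8 23.5] [ 543.5 -110.3] [[544.1, -110.1], [12.8, 13.0], 87.6] medz 21.2
square_center side 0.77 n 525 297 z50/95 [41.7 45.3] [620.8 210.4] [[621.3, 211.1], [57.6, 55.8], 67.0] medz 43.6
big_round_center side none
small_round_center side 0.74 n 245 0 z50/95 [3.1 6.2] 
oblong_center side 0.66 n 683 437 z50/95 [47.7 50.1] [ 642.5 -214. ] [[642.8, -213.9], [31.9, 49.9], 60.1] medz 48.6
thimble_center side none
```

View pics/t8c.png

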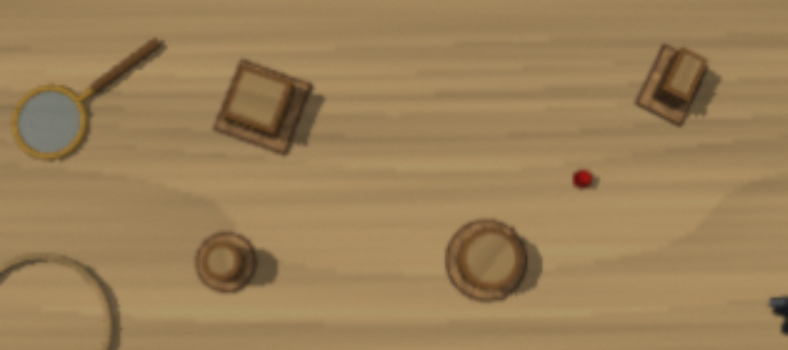

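All four boxes stand on their pads within about 2 mm, the angles match, and the thimble and magnifier haven't moved. Handing in.

```bash
python3 -c "
from workcell import job_done
print(job_done())"
```

```text
the job is handed in; nothing more can be done
None
```

I took both stacks apart and stood all four boxes upright on their own pads; the last pictures put each within about 2 mm of pad centre with the square and oblong lined up, the thimble and magnifier were left alone, and I handed the job in at about 43 s.

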